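Sieve the small nuts from the large cap

TASK

Lift the slotted sieve by its handle a few centimetres above the tray it stands in and, keeping it roughly level, shake it side to side across its slots until both small nuts have dropped into the tray, with the large hexagonal cap staying in the sieve. Then stand the sieve upright in the middle of the black rubber mat and let go. Leave the other things on the bench alone.

Things in the scene. Friction and masses are not known exactly. Their poses are not given: they have to be found in the camera images.
- sieve_grip (a point): Centre of the sieve's grip bar (90 mm along x, 18 wide, 24 tall, pinch across y), 100 mm above the sieve's feet. Loose steel basket 156 x 117 x 40 mm, 0.4 kg, bar arched over its middle; starts standing in the tray. Floor, 91 mm below this point: two 24 mm strips centred at y = +-22.5 mm and three 21 mm slots, all along x. x along bar and slots, y across them (shake this way), z up.
- tray: Shallow open sheet-metal receiving tray, fixed to the bench, outside 216 mm (its x) by 266 mm (its y), walls 3 mm thick and 28 mm high, floor 3 mm thick. Origin: centre of its underside, on the bench; z up.
- mat: Flat black rubber mat fixed on the bench, 220 mm (its x) by 230 mm (its y), 3 mm thick. Origin: centre of its underside, on the bench; z up. Tray and mat lie side by side, either one on the left.
- nut1_center (a point): Centre of a small brass hex nut, 16 mm across flats, 9 mm high, 12 g. Starts flat on one of the sieve's floor strips; drops through the slots. Lightly oiled (friction about 0.15): it slides when the sieve is jerked sideways at over 2 m/s2, for example in brisk strokes of 60 mm in 0.2 to 0.25 s.
- nut2_center (a point): Centre of the second small hex nut, same as the first, on the other strip.
- cap_center (a point): Centre of the large brass hexagonal blanking cap: 46 mm across flats, 9 mm thick with a round boss 30 mm wide and 5 mm high on top, about 70 g, oiled in the same way. Lies in the sieve; too wide for the slots. This point is 7 mm above its underside.
Not all that is in view belongs to the job. Of the things like the part that bears cap_center, leave any that is red; of the rest the smaller one is meant. Leave any orange or red look-alike of the part that bears sieve_grip alone.

How it is judged (in metres and radians):
On the way:
1. both small nuts have fallen into the tray while the sieve, with the cap in it, is held up clear of the tray's floor (x of nut1_center in the frame of tray between -0.106 and 0.106 m and y of nut1_center in the frame of tray between -0.131 and 0.131 m and z of nut1_center in the frame of tray between -0.005 and 0.022 m and x of nut2_center in the frame of tray between -0.106 and 0.106 m and y of nut2_center in the frame of tray between -0.131 and 0.131 m and z of nut2_center in the frame of tray between -0.005 and 0.022 m and x of cap_center in the frame of sieve_grip between -0.076 and 0.076 m and y of cap_center in the frame of sieve_grip between -0.057 and 0.057 m and z of cap_center in the frame of sieve_grip between -0.1 and -0.06 m and height (world z) of sieve_grip above 0.125 m), for 0.1 s.
At the end, for the whole second after the job is handed in: Both small nuts lie in the tray; the cap is inside the sieve; the sieve stands upright (within 0.1 rad) on the mat, its centre within 30 mm of the mat's centre; nothing is held (x of nut1_center in the frame of tray between -0.106 and 0.106 m and y of nut1_center in the frame of tray between -0.131 and 0.131 m and z of nut1_center in the frame of tray between -0.005 and 0.022 m and x of nut2_center in the frame of tray between -0.106 and 0.106 m and y of nut2_center in the frame of tray between -0.131 and 0.131 m and z of nut2_center in the frame of tray between -0.005 and 0.022 m and x of cap_center in the frame of sieve_grip between -0.076 and 0.076 m and y of cap_center in the frame of sieve_grip between -0.057 and 0.057 m and z of cap_center in the frame of sieve_grip between -0.1 and -0.06 m and horizontal distance between sieve_grip and mat below 0.03 m and height (world z) of sieve_grip between 0.095 and 0.111 m and angle between sieve_grip's own z axis and vertical below 0.1 rad); the robot touches nothing.
It fails at once if the sieve is tipped by more than 0.5 rad (angle between sieve_grip's own z axis and vertical above 0.5 rad).
It fails at once if the solid caddy is moved by more than 30 mm (distance of caddy from where it was at the start of the episode above 0.03 m).
It fails at once if the spanner is moved by more than 30 mm (distance of ratchet from where it was at the start of the episode above 0.03 m).
It fails at once if the jar is moved by more than 30 mm (distance of grease from where it was at the start of the episode above 0.03 m).
It also fails if it takes over 45 s, if anything falls off the work surface, if the arm or the gripper's body presses on something with over 40 N, if the wrist force passes 120 N, or if a joint passes its speed limit or range.

ROBOT

A 6-joint arm with a two-finger parallel gripper is mounted at the origin on the work surface. World frame = base frame: x ahead of the robot, y to its left, z up, the work surface at z = 0. Lengths are in mm, angles in degrees, forces in N, time in s.
With the tool pointing down it reaches from about 350 to 875 mm from the base axis. Payload 15.5 kg.
Tool frame: the origin (TCP) lies midway between the tips of the shut fingers; the grasp point (between the pads) lies 19 mm behind it; z points along the fingers, y is the line along which they close (so a half turn about z gives the same grasp; the last joint's range is limited). The gripper opens to 85 mm and grips with 20 to 120 N. Pads are 22 mm wide; open, the fingers measure 114 mm over their backs; the gripper's body (76 mm by 85 mm) begins 54 mm behind the grasp point. The pads swing forward as they close: fully open they stand 13 mm farther back than shut.
Start: joints at [-80.988, 28.281, 77.091, -0, 74.628, -5.472], TCP at [156.324, -605.136, 231.277] pointing down, gripper open.
Joint ranges: [-166.48, 166.48], [-47.26, 123.95], [12.59, 153.08], [-70.14, 250.14], [6.76, 159.57], [-176.63, 176.63]. Speed limits (degrees/s): [108.29, 108.29, 147.25, 172.46, 172.46, 172.46].

INTERFACE

Orientations are given as [roll, pitch, yaw] about the fixed x, y, z axes, in that order (R = Rz(yaw) Ry(pitch) Rx(roll)).
In Python, from plant import r gives the robot as it stands.
- The arm moves only by the shell command python3 -m pendant 'ROWS' [OPENING] [FORCE]. ROWS is JSON, a list that holds one entry, the list of rows, each a list of 4 numbers: the shift along the tool's x, y, z in m, then the turn about the tool's z in degrees. A call has 1 to 5 rows; each row is the pose to reach, as a shift and turn from the pose commanded when the call began, along the tool's axes at that moment; what a row does not reach only later rows make up. A row lasts 1/8 s, in which the tool goes at most 62.5 mm and 10.7 degrees, less where a joint would pass 70% of its speed; a pose out of reach is approached as far as the arm can. A call with a gripper value outside its range is refused whole. OPENING is the finger opening in m, from 0 to 0.0854, set as the call begins (- or left out, the last holds). The fingers move at their own pace and stop on an object; FORCE is the grip in N (left out, the last holds). Time passes only in rows, so rows that repeat a pose let the fingers close. It gives the time, the measured TCP pose, the force, the opening and the grip force at its end, in the units of the state.
- r.observe(): the state, without advancing time (a new reading comes with each control period).
- r.camera(name): name is "side" or "top" or "wrist"; returns a dict with "image" (384x512x3 uint8, blue, green, red), "range_z" (384x512 float32, mm along the optical axis (not along the pixel's ray), 0 where there is no reading), "vertical_fov" (degrees; the focal length in pixels is half the picture's height over the tangent of half this angle, whatever the lens; pixels are square), "cx", "cy" (the principal point, pixels), "k1" (the pictures are not rectified: a ray, as slopes to the right and down, at radius r is drawn at 1 + k1 r^2 times it, then the intrinsics apply), "R" (3x3) and "t" (3): a world point X has camera coordinates R X + t; the wrist camera has in their place "hand_eye" (4x4, takes a point from camera to tool coordinates, whose origin is the TCP and whose axes are the flange's). Camera axes: x right, y down, z forward; pixel columns grow to the right and rows downward; lengths in mm; the calibration is good to about 2 mm. A picture is of the moment at which its call begins: read the wrist's pose just before it.
- r.job_done(): hands the job in; it is judged then, once.
The state is a dict: "t": time; "qpos": joint angles; "qd": joint speeds; "tau": joint torques, N m; "position": TCP position; "tool_rot": TCP orientation; "force": force on the tool from outside, world axes, zero at the start; "wrist_torque": the same for the moment, N m; "width": finger opening in mm; "grasp_force": force on a finger pad.
Only numpy, scipy, OpenCV 4.12 (cv2) and the standard library are available. Lean on these libraries where they do the work, as an engineer would, in place of code of your own. Each camera call takes 0.05 s, during which the arm holds its last target. There are 200 camera calls.

## Working session

There is one attempt and no reset: what is moved stays moved. The work goes in short steps, Python scripts to look and compute and a shell command to move; the robot and the scene stay as the last step left them, time stands still between calls to the robot, and variables do not carry over. Pictures are saved under pics/ and viewed, at most 10 in all, crops included, and the job is handed in when it is done.

```bash
mkdir -p pics
cat > h.py <<'E'
import numpy as np, cv2, pickle
from plant import r
def K(c):
    f=c["image"].shape[0]/2/np.tan(np.radians(c["vertical_fov"]/2)); return f
def pts(c):
    """world (fixed cam) points per pixel, from range"""
    f=K(c);h,w=c["range_z"].shape
    u,v=np.meshgrid(np.arange(w),np.arange(h))
    d=rays(c,np.stack([u,v],-1).reshape(-1,2)).reshape(h,w,3)
    P=d*c["range_z"][...,None]
    return (P-np.array(c["t"]))@np.array(c["R"])
def rays(c,uv):
    f=K(c);M=np.array([[f,0,c["cx"]],[0,f,c["cy"]],[0,0,1.]])
    p=cv2.undistortPoints(np.asarray(uv,float).reshape(-1,1,2),M,np.array([c["k1"],0,0,0.]))[:,0]
    return np.c_[p,np.ones(len(p))]
def onplane(c,uv,z):
    R=np.array(c["R"]);t=np.array(c["t"]);o=-R.T@t;d=rays(c,uv)@R
    return o+d*((z-o[2])/d[:,2])[:,None]
E
python3 - <<'E'
from h import *
for n in("top","side"):
    c=r.camera(n);cv2.imwrite(f"pics/{n}0.png",c["image"]);pickle.dump(c,open(f"{n}0.pkl","wb"))
o=r.observe();print(o["position"],o["tool_rot"],o["t"])
E
```

```text
[ 156.28186992 -604.81946896  230.75544182] [-1.79938261e+02 -5.31415937e-03  1.44845008e+01] 0.1
```

View pics/top0.png

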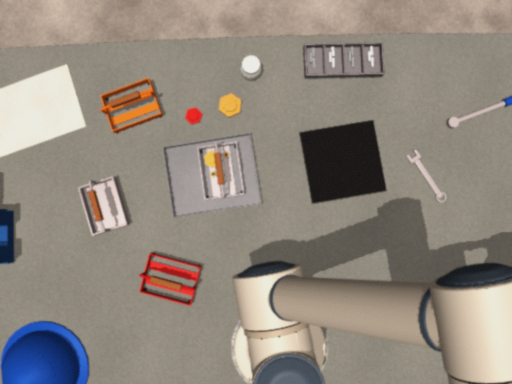

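View pics/side0.png

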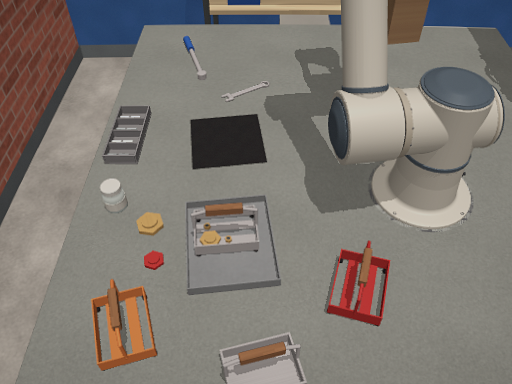

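The top view shows the tray at (213,175), the sieve in it with its wooden bar at about (221,168), and the mat at (342,161). The solid caddy is at (104,205) and there are orange and red look-alikes. The side view agrees. Next I'll measure the bar, tray and mat.

Run:
```python
from h import *
for n in("top","side"):
    c=pickle.load(open(f"{n}0.pkl","rb"));P=pts(c);im=c["image"];hsv=cv2.cvtColor(im,cv2.COLOR_BGR2HSV)
    m=cv2.inRange(hsv,(5,110,60),(16,230,200))&((P[...,2]>85)&(P[...,2]<125)).astype(np.uint8)*255
    k,l,s,ce=cv2.connectedComponentsWithStats(m)
    for i in range(1,k):
        if s[i,4]>40:
            q=P[l==i]; t=q[q[:,2]>q[:,2].max()-8][:,:2]
            (x,y),(w,h),a=cv2.minAreaRect(t.astype(np.float32)); 
            vx,vy,*_=cv2.fitLine(t.astype(np.float32),2,0,.01,.01).ravel()
            print(n,"bar px",ce[i].round(),"n",s[i,4],"xy",round(x,1),round(y,1),"wh",round(w),round(h),"dir",round(np.degrees(np.arctan2(vy,vx)),1),"zmax",np.percentile(q[:,2],95).round(1))
    m=cv2.inRange(hsv,(0,0,0),(180,255,40))
    k,l,s,ce=cv2.connectedComponentsWithStats(m)
    for i in range(1,k):
        if s[i,4]>2000 and abs(P[l==i][:,2].mean())<15:
            cn,_=cv2.findContours((l==i).astype(np.uint8),0,2)
            W=onplane(c,cn[0][:,0],3)[:,:2].astype(np.float32);print(n,"mat",ce[i].round(),cv2.minAreaRect(W))
    # tray rim heights
    if n=="top":
        z=P[...,2]; m=((z>1)&(z<60)).astype(np.uint8)
        box=np.zeros_like(m);box[120:225,155:272]=1
        m=cv2.morphologyEx(m&box,cv2.MORPH_CLOSE,np.ones((3,3)))
        cn=max(cv2.findContours(m,0,2)[0],key=cv2.contourArea)
        print("tray",cv2.minAreaRect(onplane(c,cn[:,0],25)[:,:2].astype(np.float32)))
        print("cam",-np.array(c["R"]).T@c["t"])
        for nm,(u,v) in dict(caddy=(104,205),jar=(251,67),bin=(343,60),sp=(428,177),cap=(209,158)).items(): print(nm,P[v,u].round())
```

```text
top bar px [124.  99.] n 243 xy 737.1 425.8 wh 17 87 dir -71.1 zmax 115.4
top bar px [219. 168.] n 182 xy 529.5 160.8 wh 86 17 dir 6.8 zmax 118.5
top bar px [ 95. 205.] n 203 xy 436.9 512.2 wh 87 19 dir 15.5 zmax 116.2
top bar px [165. 283.] n 221 xy 215.4 317.3 wh 89 17 dir 74.3 zmax 115.7
top mat [342. 161.] ((550.8742065429688, -207.4207000732422), (212.8173065185547, 222.52008056640625), 8.032893180847168)
tray ((527.9061279296875, 184.62374877929688), (347.9584655761719, 311.5774230957031), 88.18986511230469)
cam [ 406.59575495   74.82275709 1437.4668768 ]
caddy [438. 519.   4.]
jar [823.  61.  86.]
bin [ 855. -218.   27.]
sp [ 495. -466.    8.]
cap [569. 193.  31.]
side bar px [406.  18.] n 362 xy -107.1 -799.0 wh 48 143 dir 8.4 zmax 122.7
side bar px [224. 209.] n 374 xy 530.8 163.4 wh 86 22 dir 5.9 zmax 115.4
side bar px [365. 266.] n 311 xy 215.3 320.4 wh 91 18 dir 74.1 zmax 113.2
side bar px [114. 311.] n 518 xy 737.3 429.0 wh 19 90 dir -72.5 zmax 112.9
side bar px [262. 353.] n 564 xy 436.2 516.2 wh 88 17 dir 15.7 zmax 112.8
side mat [226. 141.] ((551.1375732421875, -204.12942504882812), (215.1588592529297, 225.04776000976562), 8.14279842376709)
```

The tray centre comes out at about (508,180), the bar at (530,162) with yaw 6.4°, and the mat at (551,-206). I'll move over the bar.

```bash
python3 -m pendant '[[[0.554,-0.649,0,8],[0.554,-0.649,0,8],[0.554,-0.649,0,8],[0.554,-0.649,0,8],[0.554,-0.649,0,8]]]' 0.085 60
python3 - <<'E'
from h import *
c=pickle.load(open("top0.pkl","rb"))
W=onplane(c,[(165,148),(251,134),(261.5,204),(174,216)],28);print(W.round(),W.mean(0))
def go(tx,ty,tz,yaw):
    o=r.observe();p=o["position"];y=np.radians(o["tool_rot"][2]);d=np.array([tx,ty,tz])-p
    print("shift",(d[0]*np.cos(y)+d[1]*np.sin(y)).round(1),(d[0]*np.sin(y)-d[1]*np.cos(y)).round(1),-d[2].round(1),"turn",(o["tool_rot"][2]-yaw).round(1),p.round(1),o["tool_rot"].round(1))
go(530,162,231,6.4)
E
cat >> h.py <<'E'
def go(tx,ty,tz,yaw):
    o=r.observe();p=o["position"];y=np.radians(o["tool_rot"][2]);d=np.array([tx,ty,tz])-p
    print("shift",(d[0]*np.cos(y)+d[1]*np.sin(y)).round(1),(d[0]*np.sin(y)-d[1]*np.cos(y)).round(1),-d[2].round(1),"turn",(o["tool_rot"][2]-yaw).round(1),p.round(1),o["tool_rot"].round(1))
E
```

```text
t: 0.72
position: [293.7, -322.4, 231.2]
tool_rot: [-180.0, -0.0, 6.5]
force: [0.9, -0.1, 0.7]
width: 85.1
grasp_force: 0.0
[[603. 324.  28.]
 [637.  67.  28.]
 [428.  42.  28.]
 [400. 301.  28.]] [516.88423612 183.65092361  28.        ]
shift 289.3 -454.7 0.2 turn 0.1 [ 293.7 -322.4  231.2] [-180.    -0.     6.5]
```

```bash
python3 -m pendant '[[[0.289,-0.455,0,0],[0.289,-0.455,0,0],[0.289,-0.455,0,0],[0.289,-0.455,0,0],[0.289,-0.455,0,0]]]'; python3 -c "
from h import *
go(530,162,231,6.4)"
```

```text
t: 1.35
position: [430.6, -41.2, 231.4]
tool_rot: [180.0, -0.0, 6.5]
force: [1.8, -1.4, 0.3]
width: 84.8
grasp_force: 0.0
shift 121.8 -190.7 0.4 turn 0.1 [430.6 -41.2 231.4] [180.   -0.    6.5]
```

```bash
python3 -m pendant '[[[0.122,-0.191,0,0],[0.122,-0.191,0,0],[0.122,-0.191,0,0],[0.122,-0.191,0,0],[0.122,-0.191,0,0]]]'; python3 -c "
from h import *
go(530,162,231,6.4)
o=r.observe();c=r.camera('wrist');cv2.imwrite('pics/w1.png',c['image']);pickle.dump((o,c),open('w1.pkl','wb'))"
```

```text
t: 1.98
position: [530.2, 162.6, 230.7]
tool_rot: [-180.0, 0.0, 6.7]
force: [-0.4, -0.4, 0.6]
width: 84.7
grasp_force: 0.0
shift -0.3 0.6 -0.3 turn 0.3 [530.2 162.6 230.7] [-180.     0.     6.7]
```

View pics/w1.png

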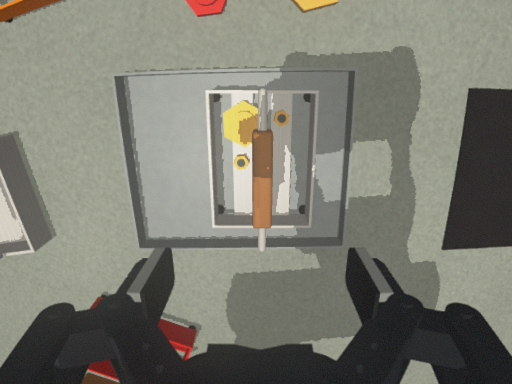

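The wrist view shows the bar, (262,130) to (262,228), centred between the fingers and parallel to tool x. The nuts are at (241,162) and (282,118) and the cap is at (240,123). I'll go down and grip.

```bash
python3 -m pendant '[[[0,0,0.06,0],[0,0,0.12,0],[0,0,0.149,0],[0,0,0.149,0],[0,0,0.149,0]]]' && python3 -m pendant '[[[0,0,0,0],[0,0,0,0],[0,0,0,0],[0,0,0,0],[0,0,0,0]]]' 0.0 100; python3 -m pendant '[[[0,0,0,0],[0,0,0,0],[0,0,0,0]]]'
```

```text
t: 2.65
position: [530.2, 159.9, 83.6]
tool_rot: [-180.0, -0.1, 6.4]
force: [0.7, 0.7, -0.1]
width: 85.0
grasp_force: 0.0
t: 3.28
position: [529.8, 160.4, 82.8]
tool_rot: [-180.0, -0.0, 6.5]
force: [-2.5, -0.3, 9.1]
width: 16.9
grasp_force: 97.6
t: 3.65
position: [529.7, 160.4, 82.7]
tool_rot: [-180.0, -0.0, 6.5]
force: [-2.1, 0.6, 9.4]
width: 17.0
grasp_force: 97.6
```

```bash
python3 -m pendant '[[[0,0,-0.015,0],[0,0,-0.03,0],[0,0,-0.04,0],[-0.005,-0.011,-0.042,0],[-0.01,-0.022,-0.042,0]]]' && python3 -m pendant '[[[0,0.03,0,0],[0,0.03,0,0],[0,-0.03,0,0],[0,-0.03,0,0],[0,0,0,0]]]'
python3 - <<'E'
from h import *
o=r.observe();c=r.camera('wrist');cv2.imwrite('pics/w2.png',c['image']);print(o["position"],o["force"])
E
```

```text
t: 4.28
position: [516.6, 181.7, 124.3]
tool_rot: [-180.0, 0.0, 6.5]
force: [-5.0, 1.0, -7.7]
width: 16.4
grasp_force: 103.1
t: 4.9
position: [516.6, 183.2, 123.9]
tool_rot: [-180.0, 0.0, 6.7]
force: [4.1, -0.5, -4.9]
width: 16.6
grasp_force: 99.9
[516.5657979  183.22053592 123.91916104] [ 4.05230368 -0.51627784 -4.94400411]
```

View pics/w2.png

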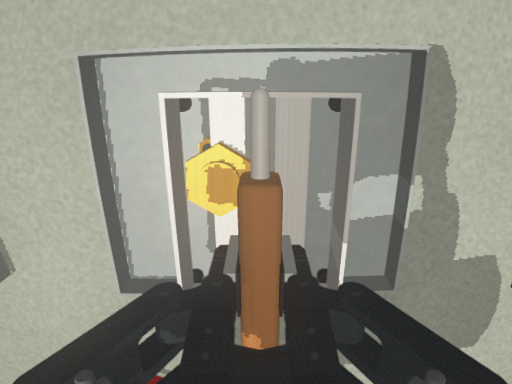

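The wrist view shows the sieve held and level, with the cap at (218,180) and a nut just behind it at (205,145). I can't see the other nut. I'll keep shaking.

```bash
python3 -m pendant '[[[0,0.03,0,0],[0,-0.03,0,0],[0,-0.03,0,0],[0,0.03,0,0],[0,0.03,0,0]]]' >/dev/null;  python3 -m pendant '[[[0,-0.06,0,0],[0,-0.06,0,0],[0,0,0,0],[0,0,0,0],[0,-0.03,0,0]]]'
python3 - <<'E'
from h import *
o=r.observe();a=r.camera('wrist');b=r.camera('side')
pickle.dump(b,open('s3.pkl','wb'))
s=cv2.resize(b["image"][170:310,160:300],(384,384),interpolation=cv2.INTER_CUBIC)
cv2.imwrite('pics/ws3.png',np.hstack([a["image"][:384,60:460],s]));print(o["position"])
E
```

```text
t: 6.2
position: [517.3, 179.8, 124.1]
tool_rot: [180.0, 0.0, 6.3]
force: [1.7, 0.7, -4.8]
width: 16.7
grasp_force: 102.7
[517.25870926 179.84274518 124.14014583]
```

View pics/ws3.png

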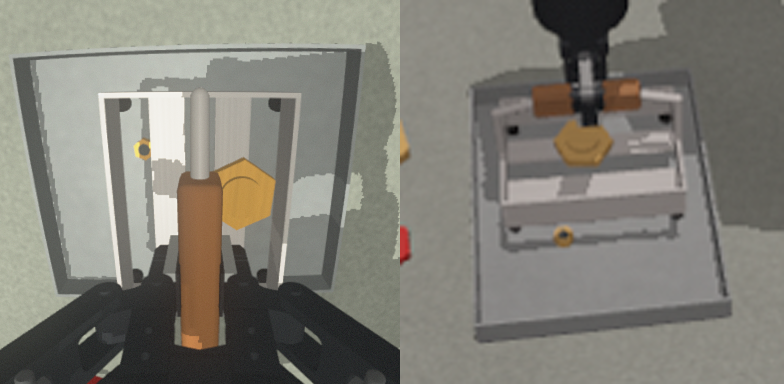

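One nut is in the tray, at wrist (143,150) and side (563,236). The cap has moved to the other side at (245,193). The other nut is hidden, so I'll shake more and look from an offset.

```bash
python3 -m pendant '[[[0,0.03,0,0],[0,-0.03,0,0],[0,-0.03,0,0],[0,0.03,0,0],[0,0.03,0,0]]]' >/dev/null;  python3 -m pendant '[[[0,-0.06,0,0],[0,-0.06,0,0],[0,0.01,0,0],[0,0.025,0,0],[0,0.025,0,0]]]'
python3 - <<'E'
from h import *
o=r.observe();a=r.camera('wrist');b=r.camera('side');d=r.camera('top')
s=cv2.resize(b["image"][170:310,160:300],(384,384),interpolation=cv2.INTER_CUBIC)
cv2.imwrite('pics/ws4.png',np.hstack([a["image"][:384,60:460],s]));print(o["position"])
E
```

```text
t: 7.55
position: [523.4, 125.0, 124.2]
tool_rot: [180.0, 0.0, 6.4]
force: [0.8, 1.1, -4.8]
width: 16.7
grasp_force: 103.2
[523.37673611 124.97093981 124.22938876]
```

View pics/ws4.png

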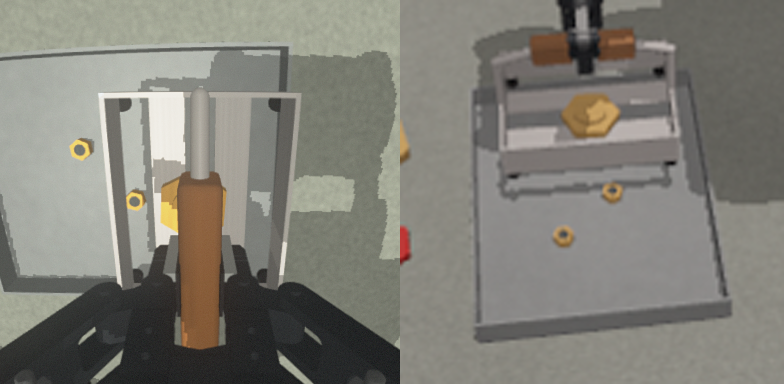

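Both nuts lie in the tray, at side (563,236) and (612,192), and the cap is in the sieve at (590,113). I'll carry the sieve to the mat.

```bash
python3 -m pendant '[[[0,0.01,-0.01,0],[-0.001,0.04,-0.015,0],[-0.002,0.08,-0.015,0],[-0.003,0.12,-0.015,0],[-0.004,0.16,-0.015,0]]]' >/dev/null;  python3 -m pendant '[[[-0.001,0.04,0,0],[-0.002,0.08,0,0],[-0.003,0.12,0,0],[-0.004,0.155,0,0],[-0.005,0.172,0,0]]]'; python3 -c "
from h import *
go(551,-206,83,6.4)"
```

```text
t: 8.95
position: [552.2, -206.3, 139.8]
tool_rot: [180.0, -0.0, 6.4]
force: [1.1, 0.1, -5.1]
width: 16.0
grasp_force: 103.3
shift -1.2 -0.4 56.8 turn 0.0 [ 552.2 -206.3  139.8] [180.   -0.    6.4]
```

```bash
python3 -m pendant '[[[0,0,0.015,0],[0,0,0.035,0],[0,0,0.047,0],[0,0,0.052,0],[0,0,0.055,0]]]';  python3 -m pendant '[[[0,0,0.001,0],[0,0,0.002,0],[0,0,0.002,0]]]'
```

```text
t: 9.57
position: [552.1, -204.2, 84.2]
tool_rot: [-180.0, -0.0, 6.5]
force: [-0.6, -0.2, -4.6]
width: 16.6
grasp_force: 103.1
t: 9.95
position: [552.3, -204.6, 82.8]
tool_rot: [180.0, -0.0, 6.5]
force: [-1.0, 0.6, 1.8]
width: 16.4
grasp_force: 104.1
```

Contact is made. I'll release, then back off straight up.

```bash
python3 -m pendant '[[[0,0,0,0],[0,0,0,0],[0,0,0,0],[0,0,0,0],[0,0,0,0]]]' 0.06; python3 -m pendant '[[[0,0,-0.03,0],[0,0,-0.08,0],[0,0,-0.13,0],[0,0,-0.17,0],[0,0,-0.17,0]]]'
python3 - <<'E'
from h import *
o=r.observe();a=r.camera('wrist');b=r.camera('side')
P=pts(b);hsv=cv2.cvtColor(b["image"],cv2.COLOR_BGR2HSV)
m=(cv2.inRange(hsv,(5,110,60),(16,230,200))>0)&(P[...,2]>85)&(P[...,2]<125)&(abs(P[...,1]+205)<90)&(abs(P[...,0]-551)<90)
q=P[m];print(m.sum(),cv2.minAreaRect(q[:,:2].astype(np.float32)),np.percentile(q[:,2],[50,97]))
s=cv2.resize(b["image"][80:310,150:300],(250,384),interpolation=cv2.INTER_CUBIC)
cv2.imwrite('pics/ws5.png',np.hstack([a["image"],s]))
E
```

```text
t: 10.58
position: [552.0, -204.5, 82.3]
tool_rot: [180.0, -0.0, 6.5]
force: [-1.0, 0.2, 0.1]
width: 59.7
grasp_force: 0.0
t: 11.2
position: [553.3, -205.1, 255.5]
tool_rot: [179.8, -0.3, 6.5]
force: [0.4, 0.0, 0.1]
width: 59.9
grasp_force: 0.0
255 ((553.369140625, -202.77059936523438), (87.8697738647461, 27.873598098754883), 6.6227240562438965) [109.73750065 114.99545646]
```

View pics/ws5.png

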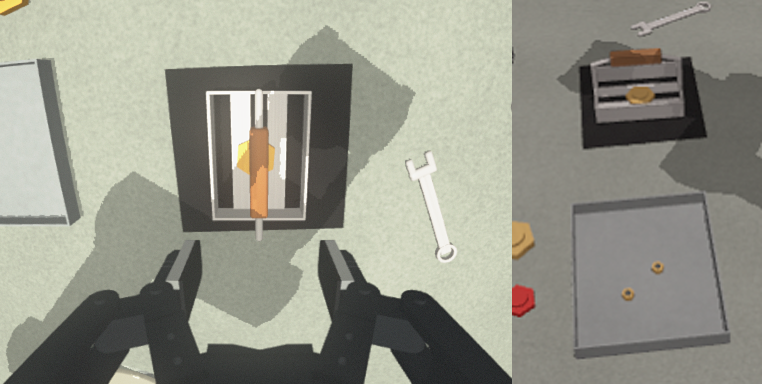

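The sieve stands in the middle of the mat, wrist (259,155), with the cap inside. Both nuts are in the tray, side (628,294) and (657,267), and the gripper is clear.

```bash
python3 -c "
from plant import r
print(r.job_done())"
```

```text
the job is handed in; nothing more can be done
None
```

I handed the job in at about 11 s with both nuts in the tray, the cap still in the sieve, and the sieve standing released about 3 to 4 mm from the mat's measured centre; the judge's verdict wasn't shown.

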